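# Set the drip-watering controller's push-and-turn selector

## Robot

A 6-joint arm with a two-finger parallel gripper is mounted at the origin on the work surface. World frame = base frame: x ahead of the robot, y to its left, z up, the work surface at z = 0. Lengths are in mm, angles in rad, forces in N, time in s.
With the tool pointing down it reaches from about 350 to 875 mm from the base axis. Payload 4.2 kg.
Tool frame: the origin (TCP) lies between the finger pads, 19 mm behind the fingertips; this is the grasp point; z points along the fingers, y is the line along which they close (so a half turn about z gives the same grasp; the last joint's range is limited). The gripper opens to 85 mm and grips with 20 to 120 N. Pads are 22 mm wide; open, the fingers measure 114 mm over their backs; the gripper's body (76 mm by 85 mm) begins 54 mm behind the grasp point. The pads swing forward as they close: fully open they stand 13 mm farther back than shut.
Start: joints at [1.59, 0.385, 0.008, 0, -1.194, -0.259], TCP at [148.411, 607.102, 250.012] pointing down, gripper open.
Joint ranges: [-3.14, 3.14], [-1.21, 2.06], [-1.07, 1.41], [-3.16, 2.05], [-2.99, -0.16], [-3.1, 3.1]. Speed limits (rad/s): [2.79, 2.79, 3.14, 3.14, 3.14, 3.14].

## Interface

Orientations are given as a unit quaternion [x, y, z, w].
In Python, from bench import read_state, get_image, get_calibration, job_done gives the robot as it stands.
- The arm moves only by the shell command python3 -m creep 'ROWS'. ROWS is a JSON object of lists of equal length, an entry for each row: "translation": the shift along the world's x, y, z in cm, a list of three; "delta_rot": the turn, a rotation vector about the world's x, y, z in degrees, a list of three; "hand": the finger opening in cm, from 0 to 8.54. A call has 1 to 8 rows; each row is the pose to reach, as a shift and turn from the pose commanded when the call began; what a row does not reach only later rows make up. A row lasts 1/8 s, in which the tool goes at most 62.5 mm and 10.7 degrees, less where a joint would pass 70% of its speed; a pose out of reach is approached as far as the arm can. A call with a gripper value outside its range is refused whole. The fingers move at their own pace and stop on an object; the grip force is fixed at half the most. Time passes only in rows, so rows that repeat a pose let the fingers close. It gives the time, the measured TCP pose, the force, the opening and the grip force at its end, in the units of the state.
- read_state(): the state, without advancing time (a new reading comes with each control period).
- get_image(name): name is "side" or "top"; returns (picture, depth): 480x640x3 uint8, red, green, blue; 480x640 float32, mm along the optical axis (not along the pixel's ray), 0 where there is no reading.
- get_calibration(name): a dict with "intrinsics" (3x3 intrinsics, pixels), "xyz" and "attitude" of the camera in the world. Camera axes: x right, y down, z forward; pixel columns grow to the right and rows downward; lengths in mm; the calibration is good to about 2 mm. A picture is of the moment at which its call begins. get_calibration takes no time and is no camera call.
- job_done(): hands the job in; it is judged then, once.
The state is a dict: "clock": time; "joints": joint angles; "joint_vel": joint speeds; "joint_efforts": joint torques, N m; "position": TCP position; "ee_rot": TCP orientation; "contact_force": force on the tool from outside, world axes, zero at the start; "wrist_torque": the same for the moment, N m; "gripper_width": finger opening in mm; "grasp_force": force on a finger pad.
Only numpy, scipy, OpenCV 4.12 (cv2) and the standard library are available. Lean on these libraries where they do the work, as an engineer would, in place of code of your own. Each camera call takes 0.05 s, during which the arm holds its last target. There are 200 camera calls.

## Task

Set the drip-watering controller for the balcony bonsai: push its spring-loaded selector knob down, turn it clockwise until the pointer faces the tall domed stud on the panel, and let it spring fully back up so that it locks in that notch. The knob turns only while it is held down, and it is too far for one twist, so let go and take a new grip on the way; leave the pot, the root hook and the tweezers where they lie.

Things in the scene. Friction and masses are not known exactly. Their poses are not given: they have to be found in the camera images.
- controller: Drip-watering controller: fixed grey plastic box 190 x 190 x 55 mm high, level top panel. Origin: centre of its underside, z up; the knob's vertical axis passes through it. Ten notches at headings 135, 105, 75, ... -135 degrees (anticlockwise from the box's +x): six bear thin black ticks; those at -15, -45, -75, -105 bear steel studs, 70 mm from the axis
- knob_grip (a point): On the knob's axis at the TCP height for gripping, 94 mm above the table when up. Turns and sinks with the knob; x runs along the grip bar to the pointer, z up. Black knob: disc 60 mm across (underside 64, top 72 mm above the table when up), on it an upright bar 52 mm long, 14 mm wide, top 97 mm above the table. Fingers close across the 14 mm
- pointer (a point): Virtual point on the knob's pointer line, 70 mm from the axis at panel height: it lies on the centre of a stud when the pointer faces that stud. The real pointer is a steel nose at one end of the bar, 9 mm wide, reaching 56 mm from the axis, low down at the disc
- selector (a joint): Knob angle in rad: 0 with the pointer at heading 135 degrees of the controller, growing clockwise seen from above; stops at 0 and 4.71; notches every 0.5236 (studs at 2.618, 3.142, 3.665, 4.189). Up, the knob is locked in a notch with a little play; held down, it turns with light friction
- press (a joint): How far the knob is pushed down, in m: 0 = fully up (locked in a notch), 0.007 = on its lower stop. It must be down more than 5.5 mm to turn. A spring lifts it with 6 N (up) to 9 N (down). Let go near a notch it slides into it by itself; 0.002 or more means not locked
- rider: The tall domed steel stud that marks the wanted setting: 22 mm in diameter, 14 mm tall, standing on the panel at one of the four stud places. Origin: centre of its underside, at panel height, 55 mm above the table
- stud_a: Low flat steel stud, 11 mm in diameter, 3 mm tall, at another of the four stud places; origin at the centre of its underside
- stud_b: Second low flat steel stud, like stud_a; origin at the centre of its underside
- stud_c: Third low flat steel stud, like stud_a; origin at the centre of its underside
- turntable: Fixed steel bonsai turntable, disc 210 mm in diameter, top 42 mm above the table; origin at the centre of its underside. Bystander
- pot: Empty rectangular blue glazed pot, 156 x 110 x 58 mm tall, loose on the turntable; origin at the centre of its underside. Bystander
- root_hook: Root hook lying loose on the table, 225 mm long, wooden handle 20 mm thick towards its -x, bent steel prong towards its +x; origin where the prong leaves the handle. Bystander
- tweezers: Bamboo tweezers lying loose on the table, 190 mm long along x, about 25 mm wide, 8 mm high; origin near the middle, underside. Bystander

How it is judged:
By the outcome, as a careful person would: the job done as asked, in the order asked, and still so for the second after the job is handed in, with the robot touching nothing.
It also fails if it takes over 58 s, if anything falls off the work surface, if the arm or the gripper's body presses on something with over 40 N, if the wrist force passes 120 N, or if a joint passes its speed limit or range.

## Working session

There is one attempt and no reset: what is moved stays moved. The work goes in short steps, Python scripts to look and compute and a shell command to move; the robot and the scene stay as the last step left them, time stands still between calls to the robot, and variables do not carry over. Pictures are saved under pics/ and viewed, at most 10 in all, crops included, and the job is handed in when it is done.

```bash
mkdir -p pics
cat > h.py <<'E'
import numpy as np,cv2
from bench import *
from scipy.spatial.transform import Rotation as R
def shot(n,f):
    im,d=get_image(n); cv2.imwrite('pics/'+f+'.png',im[:,:,::-1]); np.save('pics/'+f+'.npy',d); return im,d
def cal(n):
    c=get_calibration(n);a=np.array(c['attitude'],float)
    r=R.from_quat(a).as_matrix() if a.size==4 else a.reshape(3,3)
    return np.array(c['intrinsics']),r,np.array(c['xyz'])
def atz(n,u,v,z):
    K,r,t=cal(n); d=r@np.linalg.solve(K,[u,v,1]); return t+d*(z-t[2])/d[2]
E
python3 - <<'E'
from h import *
shot('top','t0');shot('side','s0')
for n in('top','side'):print(get_calibration(n))
print(read_state())
E
```

```text
{'intrinsics': array([[478.77371783,   0.        , 317.47153359],
       [  0.        , 478.77371783, 241.36989935],
       [  0.        ,   0.        ,   1.        ]]), 'xyz': array([ 334.40547366,   13.06972375, 1105.32613046]), 'attitude': array([-0.65680904,  0.7468606 , -0.07724998,  0.06952389])}
{'intrinsics': array([[529.69328292,   0.        , 320.51208953],
       [  0.        , 529.69328292, 234.02015182],
       [  0.        ,   0.        ,   1.        ]]), 'xyz': array([ 355.39518891, 1071.28171545,  811.61443827]), 'attitude': array([-0.07418895,  0.88255648, -0.46164916,  0.04970029])}
{'clock': 0.1, 'joints': array([ 1.58962114e+00,  3.85467111e-01,  6.74564133e-03, -4.25337383e-04,
       -1.19402937e+00, -2.58588003e-01]), 'joint_vel': array([-0.00133499, -0.00063936,  0.00214811,  0.00232334,  0.00138096,
        0.00156288]), 'joint_efforts': array([ 1.14620540e-03, -3.93325138e+01,  1.88928294e+01,  4.19796556e+00,
       -2.64126691e-03,  3.36944979e-06]), 'position': array([148.29676279, 606.63689087, 249.03336807]), 'ee_rot': array([ 9.92812926e-01, -1.19672467e-01, -6.06590762e-05,  9.95203180e-04]), 'contact_force': array([-0.05611175,  0.61800293, -0.35103434]), 'wrist_torque': array([-0.04001025, -0.02323222, -0.00125134]), 'grasp_force': 0.0, 'gripper_width': 85.41956063245797}
```

View pics/t0.png

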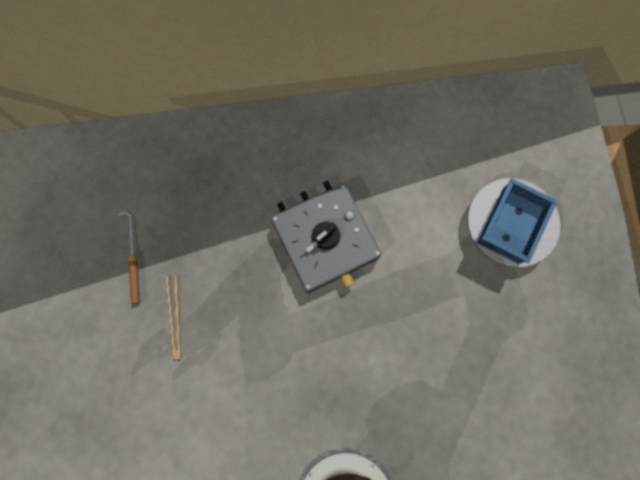

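View pics/s0.png

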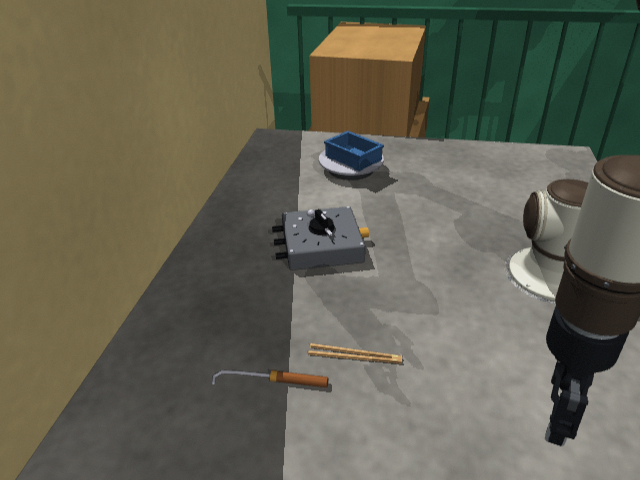

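The top view shows the controller around (326,238), with the tall stud near (349,216) and the pointer toward the lower left at about (308,248). The hook and tweezers lie to the left, the pot to the right. I'll zoom in on the controller.

Run:
```python
from h import *
im=cv2.imread('pics/t0.png')[175:300,265:390]
cv2.imwrite('pics/t0c.png',cv2.resize(im,(600,600),interpolation=cv2.INTER_CUBIC)) # x4.8
```

```text
(no output)
```

View pics/t0c.png

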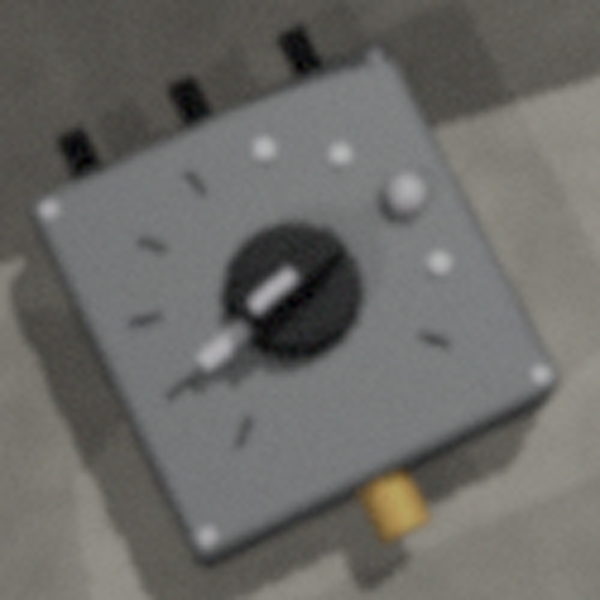

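```bash
cat >> h.py <<'E'
from scipy.optimize import least_squares
def fitbox(n,px,loc):
    P=np.array([atz(n,u,v,z) for (u,v),(_,_,z) in zip(px,loc)])[:,:2]; L=np.array(loc)[:,:2]
    f=lambda q:((L@np.array([[np.cos(q[2]),np.sin(q[2])],[-np.sin(q[2]),np.cos(q[2])]])+q[:2])-P).ravel()
    s=min((least_squares(f,[*P.mean(0),a]) for a in(0,1.5,3,-1.5)),key=lambda s:s.cost); return s.x,s.fun.reshape(-1,2)
E
python3 - <<'E'
from h import *
px=[(244,432),(146,320),(152,244),(195,183),(264,149),(341,154),(439,262),(433,338)]
h=[135,75,45,15,-15,-45,-105,-135]
loc=[(70*np.cos(np.radians(a)),70*np.sin(np.radians(a)),56) for a in h]
p=[(265+(a+.5)/4.8-.5,175+(b+.5)/4.8-.5) for a,b in px]
q,r=fitbox('top',p,loc);print(q[:2],np.degrees(q[2]));print(r.round(1).tolist())
def P(a,b,z):return atz('top',265+(a+.5)/4.8-.5,175+(b+.5)/4.8-.5,z)[:2]
for nm,w in(('rider',P(405,195,62)),('noseTip',P(203,361,72)),('tick',P(175,393,55)),('barend+',P(345,250,97))):
    d=w-q[:2];print(nm,np.hypot(*d),(np.degrees(np.arctan2(d[1],d[0])-q[2])+180)%360-180)
# depth check in panel/knob/side image
d=np.load('pics/t0.npy');K,R_,t=cal('top')
def dp(c,r): u,v=265+c/4.8,175+r/4.8; z=d[int(round(v)),int(round(u))];return (t+R_@(np.linalg.solve(K,[u,v,1])*z)).round(1)
for c in[(120,280),(400,400),(300,270),(330,300)]:print(dp(*c))
s=read_state();x=R.from_quat(s['ee_rot']).as_matrix();print(x.round(3),s['position'])
b=q[2]+np.radians(105);print('bar heading',np.degrees(b), 'tool x heading',np.degrees(np.arctan2(x[1,0],x[0,0])))
# side check
K,R_,t=cal('side');v=K@(R_.T@(np.array([*q[:2],97])-t));print(v[:2]/v[2])
E
```

```text
[566.26862673 -32.60667012] 18.824863671925836
[[0.5, -0.2], [0.3, 0.1], [-0.0, 0.2], [0.4, 0.0], [-0.3, 0.2], [-0.2, 0.5], [-0.4, 0.0], [-0.3, -0.9]]
rider 69.22634377002443 -75.82637480907722
noseTip 55.163667747867606 105.1712312549862
tick 73.00371912502699 105.22980978531518
barend+ 25.025176049151625 -93.25714531844503
[582.2  46.4  50. ]
[507.6 -75.9  55.8]
[565.5 -36.1  96.8]
[555.3 -49.1  72. ]
[[ 0.971 -0.238 -0.   ]
 [-0.238 -0.971 -0.002]
 [ 0.     0.002 -1.   ]] [148.29676279 606.63689087 249.03336807]
bar heading 123.82486367192584 tool x heading -13.746400350575215
[321.08603781 213.49385933]
```

```bash
python3 -m creep '{"translation":[[5,-8,0],[10,-16,0],[15,-24,0],[20,-32,0],[24,-37,0],[28,-42,0],[30,-45,0],[30,-45,0]],"delta_rot":[[0,0,-6],[0,0,-12],[0,0,-18],[0,0,-24],[0,0,-30],[0,0,-36],[0,0,-42.4],[0,0,-42.4]],"hand":[8,7,6,5,5,5,5,5]}'; python3 -c "
from h import *
s=read_state();print(s['joints'],s['clock'])"
```

```text
clock: 1.1
position: [425.3, 188.7, 250.0]
ee_rot: [0.882, -0.471, -0.0, -0.0]
contact_force: [0.3, 1.3, -0.4]
gripper_width: 50.1
grasp_force: 0.0
[ 7.68099874e-01  1.09987785e-01 -3.65492920e-01 -9.39390300e-05
 -1.09519497e+00 -1.77336915e-01] 1.1
```

```bash
python3 -m creep '{"translation":[[0,0,0],[0,0,0],[0,0,0]],"delta_rot":[[0,0,0],[0,0,0],[0,0,0]],"hand":[5,5,5]}'
```

```text
clock: 1.48
position: [424.1, 191.6, 249.9]
ee_rot: [0.883, -0.47, -0.0, 0.0]
contact_force: [-0.5, 0.1, -0.1]
gripper_width: 50.1
grasp_force: 0.0
```

```bash
python3 -m creep '{"translation":[[3,-4.5,0],[6,-9.4,0],[9,-14.2,-1],[12,-19,-3],[14.2,-22.4,-6],[14.2,-22.4,-8],[14.2,-22.4,-8],[14.2,-22.4,-8]],"delta_rot":[[0,0,0],[0,0,0],[0,0,0],[0,0,0],[0,0,0],[0,0,0],[0,0,0],[0,0,0]],"hand":[5,5,5,5,5,5,5,5]}'
```

```text
clock: 2.48
position: [567.3, -32.0, 171.0]
ee_rot: [0.883, -0.469, 0.001, -0.0]
contact_force: [0.9, 0.3, 0.6]
gripper_width: 50.0
grasp_force: 0.0
```

Run:
```python
from h import *
im,d=shot('side','s1');im=im[150:270,250:410]
cv2.imwrite('pics/s1c.png',cv2.cvtColor(cv2.resize(im,(800,600),interpolation=cv2.INTER_CUBIC),cv2.COLOR_RGB2BGR))
s=read_state();print(s['position'],np.degrees(R.from_quat(s['ee_rot']).as_euler('zyx')),s['joints'])
```

```text
[567.37991453 -32.07703756 171.3880104 ] [ 5.60011097e+01  1.40748406e-01 -1.79988584e+02] [ 2.28751083e-01  3.57029762e-01 -2.46944337e-01  4.41758062e-04
 -9.64384562e-01  3.64389924e-01]
```

View pics/s1c.png

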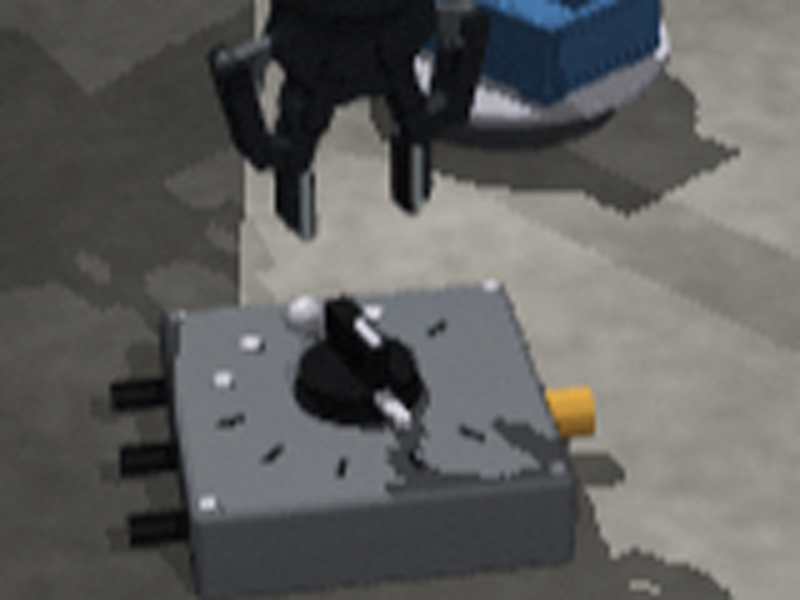

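The crop shows the gripper above the knob: the fingers (295,230) and (410,205) straddle the bar at (345,320), with the pointer nose at (395,405). I'll descend and grip.

```bash
python3 -m creep '{"translation":[[-0.1,0,-3],[-0.1,0,-5.5],[-0.1,0,-7],[-0.1,0,-7.7],[-0.1,0,-7.7],[-0.1,0,-7.7],[-0.1,0,-7.7],[-0.1,0,-7.7]],"delta_rot":[[0,0,0],[0,0,0],[0,0,0],[0,0,0],[0,0,0],[0,0,0],[0,0,0],[0,0,0]],"hand":[5,5,5,5,5,3,1,1]}'
```

```text
clock: 3.52
position: [567.4, -32.7, 94.1]
ee_rot: [0.883, -0.47, 0.002, -0.001]
contact_force: [2.8, 3.2, 2.0]
gripper_width: 13.0
grasp_force: 61.8
```

```bash
python3 -m creep '{"translation":[[0,0,0],[0,0,0],[0,0,0],[0,0,0]],"delta_rot":[[0,0,0],[0,0,0],[0,0,0],[0,0,0]],"hand":[1,1,1,1]}'
```

```text
clock: 4.03
position: [567.4, -32.7, 94.1]
ee_rot: [0.883, -0.47, 0.002, -0.001]
contact_force: [2.5, 4.1, 4.6]
gripper_width: 12.8
grasp_force: 62.2
```

```bash
python3 -m creep '{"translation":[[0,0,-0.3],[0,0,-0.6],[0,0,-0.75],[0,0,-0.75],[0,0,-0.75]],"delta_rot":[[0,0,0],[0,0,0],[0,0,0],[0,0,0],[0,0,0]],"hand":[1,1,1,1,1]}'
```

```text
clock: 4.65
position: [567.4, -32.8, 87.2]
ee_rot: [0.883, -0.47, 0.002, -0.001]
contact_force: [0.8, 6.1, 7.6]
gripper_width: 12.4
grasp_force: 62.8
```

```bash
python3 -m creep '{"translation":[[0,0,-0.1],[0,0,-0.1],[0,0,-0.1],[0,0,-0.1]],"delta_rot":[[0,0,0],[0,0,-5],[0,0,-12],[0,0,-12]],"hand":[1,1,1,1]}'
python3 - <<'E'
from h import *
print(read_state()['wrist_torque'])
im,d=shot('side','s2');im=im[180:270,270:390]
cv2.imwrite('pics/s2c.png',cv2.cvtColor(cv2.resize(im,(800,600),interpolation=cv2.INTER_CUBIC),cv2.COLOR_RGB2BGR))
E
```

```text
clock: 5.15
position: [567.3, -32.8, 87.0]
ee_rot: [0.829, -0.56, 0.002, -0.001]
contact_force: [-0.4, 4.7, 11.9]
gripper_width: 12.6
grasp_force: 63.3
[ 1.52521455  0.15807605 -0.00702868]
```

View pics/s2c.png

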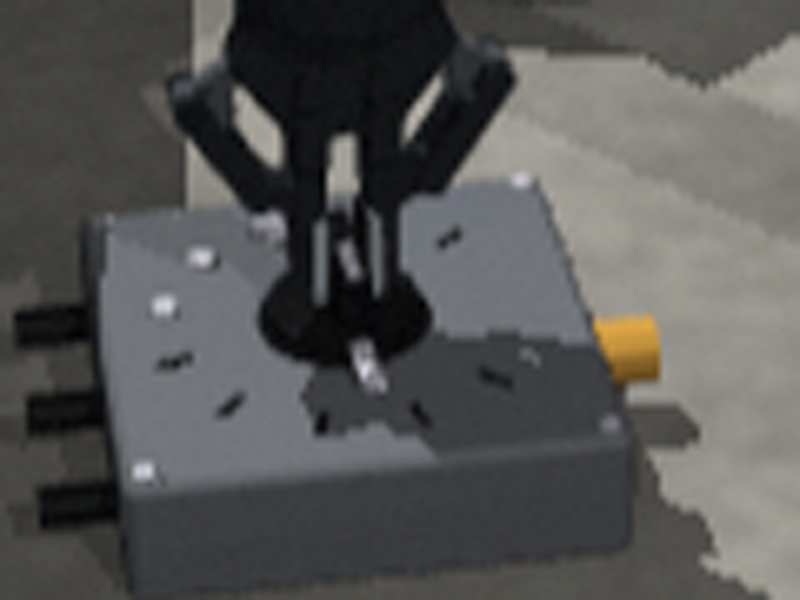

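The pointer nose (370,375) has moved partway between the ticks at (420,412) and (322,424), so the knob is down and turning. I'll continue the twist.

```bash
python3 -m creep '{"translation":[[0,0,0],[0,0,0],[0,0,0],[0,0,0],[0,0,0],[0,0,0],[0,0,0],[0,0,0]],"delta_rot":[[0,0,-8],[0,0,-16],[0,0,-24],[0,0,-32],[0,0,-40],[0,0,-48],[0,0,-48],[0,0,-48]],"hand":[1,1,1,1,1,1,1,1]}';python3 -m creep '{"translation":[[0,0,0],[0,0,0],[0,0,0],[0,0,0],[0,0,0],[0,0,0]],"delta_rot":[[0,0,-8],[0,0,-16],[0,0,-24],[0,0,-30],[0,0,-30],[0,0,-30]],"hand":[1,1,1,1,1,1]}'; python3 -c "
from h import *
s=read_state();print(s['wrist_torque'],2*np.degrees(np.arctan2(s['ee_rot'][1],s['ee_rot'][0])),s['joints'])"
```

```text
clock: 6.2
position: [567.0, -32.7, 87.0]
ee_rot: [-0.529, 0.848, -0.001, 0.002]
contact_force: [-1.2, 6.1, 12.8]
gripper_width: 12.6
grasp_force: 63.4
clock: 6.95
position: [566.8, -32.4, 87.0]
ee_rot: [-0.292, 0.956, -0.0, 0.002]
contact_force: [-1.2, 7.0, 14.2]
gripper_width: 13.1
grasp_force: 63.5
[ 2.1391189   0.6080477  -0.04947379] 213.9259436754177 [ 2.28102301e-01  4.56514280e-01 -3.40269193e-01 -1.08536147e-04
 -7.70631001e-01 -1.20670146e+00]
```

```bash
python3 -m creep '{"translation":[[0,0,0.4],[0,0,0.8],[0,0,0.8],[0,0,0.8],[0,0,0.8],[0,0,0.8],[0,0,2.5],[0,0,4.5]],"delta_rot":[[0,0,0],[0,0,0],[0,0,0],[0,0,0],[0,0,0],[0,0,0],[0,0,0],[0,0,0]],"hand":[1,1,3,5,5,5,5,5]}';python3 -m creep '{"translation":[[0,0,0],[0,0,0],[0,0,0],[0,0,0],[0,0,0],[0,0,0],[0,0,0],[0,0,0]],"delta_rot":[[0,0,10],[0,0,20],[0,0,30],[0,0,40],[0,0,50],[0,0,60],[0,0,70],[0,0,80]],"hand":[5,5,5,5,5,5,5,5]}'
python3 - <<'E'
from h import *
im,d=shot('side','s3');im=im[180:270,270:390]
cv2.imwrite('pics/s3c.png',cv2.cvtColor(cv2.resize(im,(800,600),interpolation=cv2.INTER_CUBIC),cv2.COLOR_RGB2BGR))
s=read_state();print(2*np.degrees(np.arctan2(s['ee_rot'][1],s['ee_rot'][0])),s['joints'])
E
```

```text
clock: 7.95
position: [565.2, -33.6, 129.3]
ee_rot: [-0.291, 0.957, 0.0, -0.001]
contact_force: [-0.1, -0.9, 0.1]
gripper_width: 50.0
grasp_force: 0.0
clock: 8.95
position: [565.5, -33.5, 129.3]
ee_rot: [0.84, -0.543, -0.0, 0.0]
contact_force: [-0.2, -0.2, 0.8]
gripper_width: 49.9
grasp_force: 0.0
-65.61459678112871 [ 2.26742851e-01  4.02602464e-01 -2.98425203e-01  1.46896688e-05
 -8.70572522e-01  1.98853254e-01]
```

View pics/s3c.png

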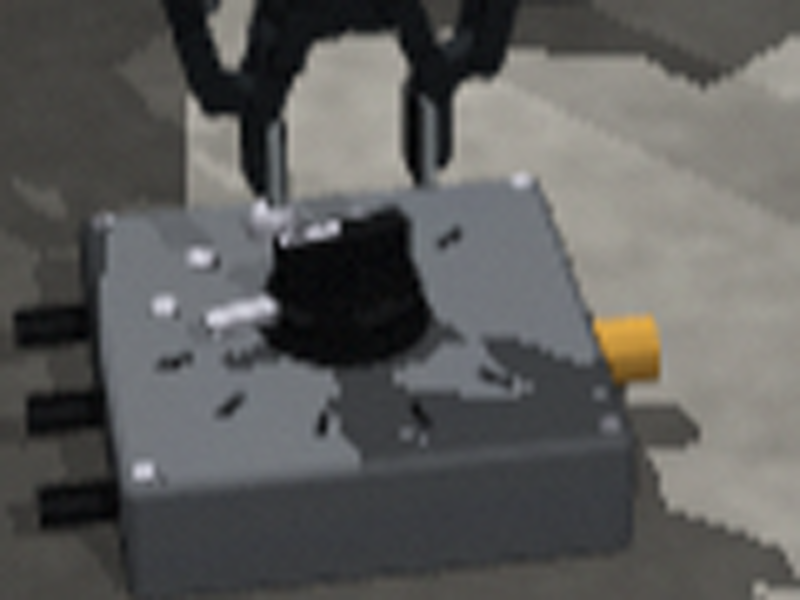

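The nose (215,318) now points past the tick at (175,360), the 15° notch, and the knob is up. Next I'll finish rotating the open gripper and regrip.

```bash
python3 -m creep '{"translation":[[0.1,0.1,0],[0.1,0.1,0],[0.1,0.1,0],[0.1,0.1,0],[0.1,0.1,0],[0.1,0.1,0],[0.1,0.1,0],[0.1,0.1,0]],"delta_rot":[[0,0,10],[0,0,20],[0,0,30],[0,0,40],[0,0,50],[0,0,60],[0,0,70],[0,0,70]],"hand":[5,5,5,5,5,5,5,5]}';python3 -m creep '{"translation":[[0,0,0],[0,0,0],[0,0,0],[0,0,0],[0,0,0]],"delta_rot":[[0,0,10],[0,0,20],[0,0,29.4],[0,0,29.4],[0,0,29.4]],"hand":[5,5,5,5,5]}'
python3 - <<'E'
from h import *
s=read_state();print(2*np.degrees(np.arctan2(s['ee_rot'][1],s['ee_rot'][0])),s['joints'])
E
```

```text
clock: 10.0
position: [566.6, -32.5, 129.3]
ee_rot: [0.999, 0.032, -0.0, 0.0]
contact_force: [-0.6, 0.5, 1.0]
gripper_width: 50.2
grasp_force: 0.0
clock: 10.62
position: [566.7, -32.4, 129.5]
ee_rot: [0.959, 0.284, -0.0, 0.0]
contact_force: [-0.3, -0.5, 0.1]
gripper_width: 49.8
grasp_force: 0.0
33.02727741067048 [ 2.28280638e-01  4.03810436e-01 -2.95777513e-01  1.62503573e-05
 -8.71323148e-01  1.91893996e+00]
```

```bash
python3 -m creep '{"translation":[[0,0,-2],[0,0,-3.5],[0,0,-3.5],[0,0,-3.5],[0,0,-3.5],[0,0,-3.5],[0,0,-3.5],[0,0,-3.5]],"delta_rot":[[0,0,0.7],[0,0,0.7],[0,0,0.7],[0,0,0.7],[0,0,0.7],[0,0,0.7],[0,0,0.7],[0,0,0.7]],"hand":[5,5,5,3,1,1,1,1]}';python3 -m creep '{"translation":[[0,0,-0.3],[0,0,-0.6],[0,0,-0.85],[0,0,-0.85],[0,0,-0.85]],"delta_rot":[[0,0,0],[0,0,0],[0,0,0],[0,0,0],[0,0,0]],"hand":[1,1,1,1,1]}'
```

```text
clock: 11.62
position: [567.2, -32.3, 95.3]
ee_rot: [0.956, 0.292, 0.001, 0.0]
contact_force: [-0.3, 0.7, 5.1]
gripper_width: 13.0
grasp_force: 61.9
clock: 12.25
position: [567.3, -32.3, 88.3]
ee_rot: [0.956, 0.293, 0.001, 0.0]
contact_force: [-4.3, 1.0, 13.3]
gripper_width: 12.4
grasp_force: 63.4
```

```bash
python3 -m creep '{"translation":[[0,0,0],[0,0,0],[0,0,0],[0,0,0],[0,0,0],[0,0,0],[0,0,0],[0,0,0]],"delta_rot":[[0,0,-7],[0,0,-14],[0,0,-21],[0,0,-29],[0,0,-37],[0,0,-45],[0,0,-45],[0,0,-45]],"hand":[1,1,1,1,1,1,1,1]}';python3 -m creep '{"translation":[[0,0,0],[0,0,0],[0,0,0],[0,0,0],[0,0,0],[0,0,0],[0,0,0],[0,0,0]],"delta_rot":[[0,0,-7],[0,0,-14],[0,0,-21],[0,0,-29],[0,0,-37],[0,0,-45],[0,0,-45],[0,0,-45]],"hand":[1,1,1,1,1,1,1,1]}'
python3 - <<'E'
from h import *
s=read_state();print(s['wrist_torque'],2*np.degrees(np.arctan2(s['ee_rot'][1],s['ee_rot'][0])),s['joints'])
E
```

```text
clock: 13.25
position: [567.2, -32.1, 88.2]
ee_rot: [0.995, -0.096, 0.001, -0.0]
contact_force: [-4.1, 1.8, 14.0]
gripper_width: 12.7
grasp_force: 63.4
clock: 14.25
position: [567.3, -31.9, 88.3]
ee_rot: [0.883, -0.469, 0.001, -0.001]
contact_force: [-4.1, 2.7, 13.8]
gripper_width: 12.7
grasp_force: 63.3
[ 0.96204318  1.35088627 -0.00731716] -55.98348613847694 [ 2.29031615e-01  4.55935133e-01 -3.37272604e-01  3.83794672e-04
 -7.75641991e-01  3.64394795e-01]
```

Heading is right, so I'll let the knob up, release and rise clear.

```bash
python3 -m creep '{"translation":[[0,0,0.4],[0,0,0.8],[0,0,0.8],[0,0,0.8],[0,0,0.8],[0,0,0.8],[0,0,3],[0,0,6]],"delta_rot":[[0,0,0],[0,0,0],[0,0,0],[0,0,0],[0,0,0],[0,0,0],[0,0,0],[0,0,0]],"hand":[1,1,3,5,5,5,5,5]}';python3 -m creep '{"translation":[[0,5,4],[0,10,8],[-5,15,8],[-5,20,8],[-5,20,8],[-5,20,8]],"delta_rot":[[0,0,0],[0,0,0],[0,0,0],[0,0,0],[0,0,0],[0,0,0]],"hand":[5,5,5,5,5,5]}'
python3 - <<'E'
from h import *
im,d=shot('top','t4');im=im[175:300,265:390]
cv2.imwrite('pics/t4c.png',cv2.cvtColor(cv2.resize(im,(600,600),interpolation=cv2.INTER_CUBIC),cv2.COLOR_RGB2BGR))
K,r,t=cal('top')
v,u=np.mgrid[215:258,302:350];z=d[215:258,302:350]
P=(np.linalg.inv(K)@np.stack([u.ravel(),v.ravel(),np.ones(u.size)])*z.ravel()).T@r.T+t
dd=P[:,:2]-[566.3,-32.6];Z=P[:,2]
m=(Z>82)&(np.hypot(*dd.T)<30);print('bar top z',m.sum(),np.median(np.sort(Z[m])[-20:]))
w=(np.hypot(*dd.T)<27)&(Z>66)&(Z<78);print('disc',np.median(Z[w]),w.sum())
b=dd[(Z>90)&(np.hypot(*dd.T)<30)];e,V=np.linalg.eigh(np.cov(b.T));print('bar heading',np.degrees(np.arctan2(V[1,1],V[0,1])))
E
```

```text
clock: 15.25
position: [566.0, -32.5, 145.5]
ee_rot: [0.883, -0.47, -0.001, 0.001]
contact_force: [0.0, 0.1, 0.3]
gripper_width: 50.0
grasp_force: 0.0
clock: 16.0
position: [516.5, 167.6, 225.8]
ee_rot: [0.883, -0.47, -0.0, 0.0]
contact_force: [0.3, -0.5, 0.1]
gripper_width: 50.1
grasp_force: 0.0
bar top z 176 99.67964592239787
disc 72.1112868642698 280
bar heading 124.56070407746465
```

View pics/t4c.png

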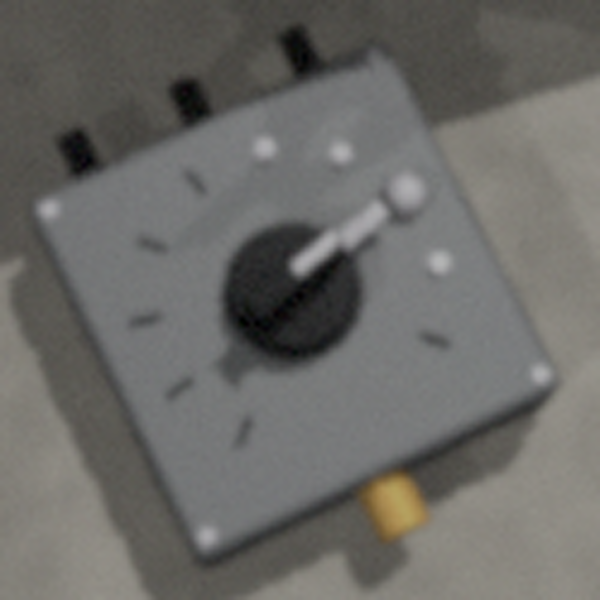

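The pointer nose at (365,228) faces the domed stud at (405,192). The disc top reads 72 mm, which is fully up and locked, and the gripper is clear.

```bash
python3 -c "
from bench import *
print(job_done())"
```

```text
the job is handed in; nothing more can be done
None
```

The job is handed in: I turned the knob clockwise in two grips to face the tall domed stud, and it measured fully up (disc top at 72 mm) with the gripper clear; I planned no contact with the pot, hook or tweezers but did not re-check them.

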